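# Unload a cured dichroic from the bonding jig

## Task

The dichroic mirror glued into its aluminium frame has cured under weights in the bonding jig: take the stack apart from the top, one part at a time, without shifting the parts beneath. Stand the brass knob weight in its wooden case, the steel weight in its round blue case, put the white pressure pad down over the peg of its black stand, and last lay the frame, glass up and kept level, gently, without dropping it, into the recess of the foam-lined tray. Leave the petri dish and the brown dropper bottle alone.

Things in the scene. Friction and masses are not known exactly. Their poses are not given: they have to be found in the camera images.
- brass_weight_mid (a point): Brass weight with a knob, top of the stack, 0.19 kg: round body 26 mm across and 30 mm high, then a neck and a knob 19 mm across, 46 mm high in all. The point is on its axis half-way up, 23 mm above its foot; z is its axis (up). It stands loose on the steel weight. The stacked parts' centres are within 3 mm of each other.
- steel_weight_mid (a point): Plain steel cylinder weight, second from the top, 36 mm across, 30 mm high, 0.24 kg. The point is its centre, 15 mm above its foot; z is its axis (up). It stands loose on the white pad.
- pad_mid (a point): White PTFE pressure pad, third from the top: a block 46 mm (its x) by 42 mm (its y) by 20 mm high, 0.07 kg, with a square window 20 x 20 mm through its middle from top to bottom (covered by the weight at the start). The point is its centre, 10 mm above its underside. It lies loose on the glass of the frame.
- frame_mid (a point): Aluminium frame 68 (its x) x 52 (y) x 10 mm, amber glass 2 mm proud on top, 0.10 kg, lowest in the stack. Point: its centre, 6 mm above its underside. Lies loose in the fixed black jig on a plinth 34 mm high, 30 mm wide in y: fingers across the 52 mm can reach 20 mm below it. End stops 3 mm off its ends and corners leave 60 mm of its long sides free; lift straight up. Either way round will do.
- brass_case_seat (a point): Place of the brass weight: a dark wooden block 66 x 66 x 20 mm, fixed, with a round recess 36 mm across, 10 mm deep, mouth chamfered, wine-red floor. The point is the centre of the recess floor, 10 mm above the table; z is up.
- steel_case_seat (a point): Place of the steel weight: a round blue case 70 mm across, 18 mm high, fixed, with a round recess 47 mm across, 8 mm deep, grey floor. The point is the centre of the recess floor, 10 mm above the table; z is up.
- pad_stand_seat (a point): Place of the pad: a black fixed stand: foot 64 mm across, 8 mm high; column 30 mm across, its flat shoulder 24 mm above the table; on the shoulder a steel peg 10 mm across and 15.5 mm high with a pointed end. The point is on the axis at the shoulder, where the pad's underside comes to rest with the peg in its window; any yaw will do.
- tray_seat (a point): Place of the frame: a fixed grey tray 106 (its x) x 114 (y) x 30 mm, dark foam 26 mm high with a light grey recess 80 (x) x 64 (y) mm, 10 mm deep. Point: centre of the recess floor, 16 mm above the table; the frame's long side goes along the tray's x. Finger channels 41 mm wide, 9 mm deeper than the floor, run along y, 18 to 54 mm either side of the centre, for fingers across the 52 mm.
- petri_dish: Bystander: clear petri dish, 58 mm across, 15 mm high, loose; origin under its centre. Must stay where it is.
- oil_dropper: Bystander: brown dropper bottle, 29 mm across, 89 mm high, loose; origin under its centre. Must stay where it is.
Things that resemble listed ones, but are neither listed nor needed, are in the scene too. What is shaped like the part that bears steel_case_seat but purple is not meant. Leave any green look-alike of the part that bears brass_case_seat alone.

How it is judged:
By the outcome, as a careful person would: the job done as asked, in the order asked, and still so for the second after the job is handed in, with the robot touching nothing.
It also fails if it takes over 128 s, if anything falls off the work surface, if the arm or the gripper's body presses on something with over 40 N, if the wrist force passes 120 N, or if a joint passes its speed limit or range.

## Robot

A 6-joint arm with a two-finger parallel gripper is mounted at the origin on a cart in front of the work surface, level with it; the furniture and walls round the work are solid. World frame = base frame: x ahead of the robot, y to its left, z up, the work surface at z = 0. Lengths are in m, angles in degrees, forces in N, time in s.
With the tool pointing down it reaches from about 0.375 to 0.9 m from the base axis. Payload 3.1 kg.
Tool frame: the origin (TCP) lies on the centre line of the jaws, within the pads' length; the fingertips stand 8 mm ahead of it and the grasp point (between the pads) lies 11 mm behind it (bot.tip_extent is the distance from the TCP to the fingertips, in m); z points along the fingers, y is the line along which they close (so a half turn about z gives the same grasp; the last joint's range is limited). The gripper opens to 87 mm and grips with 3 to 60 N. Pads are 19 mm wide; open, the fingers measure 117 mm over their backs; the gripper's body (75 mm by 190 mm) begins 51 mm behind the grasp point.
Start: joints at [-83.68, 30.224, 82.088, -0, 67.689, -10.227], TCP at [0.178, -0.599, 0.231] pointing down, gripper open.
Joint ranges: [-176.69, 176.69], [-43.24, 126.21], [12.49, 139.97], [-82, 262], [0, 151.66], [-163.58, 163.58]. Speed limits (degrees/s): [159.86, 159.86, 180, 180, 180, 180].

## Interface

Orientations are given as a 3x3 rotation matrix whose columns are the frame's x, y, z axes.
In Python, from rig import bot, vision, workorder gives the robot as it stands.
- The arm moves only by the shell command python3 -m handwheel 'ROWS'. ROWS is JSON, a list of rows, each an object with "delta_rot": the turn, a rotation vector about the tool's x, y, z in rad, a list of three; "xyz": the shift along the tool's x, y, z in mm, a list of three; "hand": the closure, from -1 (fully open) to 1 (shut). A call has exactly 5 rows; each row is the pose to reach, as a shift and turn from the pose commanded when the call began, along the tool's axes at that moment; what a row does not reach only later rows make up. A row lasts 1/8 s, in which the tool goes at most 62.5 mm and 10.7 degrees, less where a joint would pass 70% of its speed; a pose out of reach is approached as far as the arm can. A call with a gripper value outside its range is refused whole. The fingers move at their own pace and stop on an object; the grip force is fixed at half the most. Time passes only in rows, so rows that repeat a pose let the fingers close, or fill a call up. It gives the time, the measured TCP pose, the force, the opening and the grip force at its end, in the units of the state.
- bot.read_state(): the state, without advancing time (a new reading comes with each control period).
- vision.capture(name): name is "side" or "top" or "wrist"; returns the picture (480x640x3 uint8, red, green, blue); there is no depth.
- vision.camera_model(name): a dict with "camera_matrix" (3x3 intrinsics, pixels), "camera_from_world" (4x4, takes a point from world to camera coordinates). Camera axes: x right, y up, looking along -z (the intrinsics and any distortion apply to the point x, -y, -z); pixel columns grow to the right and rows downward; lengths in m; the calibration is good to about 2 mm. A picture is of the moment at which its call begins: read the wrist's pose just before it. camera_model takes no time and is no camera call; for the wrist camera it gives the pose at the moment of the call.
- workorder.hand_in(): hands the job in; it is judged then, once.
The state is a dict: "time_s": time; "joint_positions": joint angles; "qvel": joint speeds; "tau": joint torques, N m; "position": TCP position; "tcp_rot": TCP orientation; "force": force on the tool from outside, world axes, zero at the start; "moment": the same for the moment, N m; "opening": opening from 0.0 (shut) to 1.0 (fully open); "grasp_force": force on a finger pad.
Only numpy, scipy, OpenCV 4.12 (cv2) and the standard library are available. Lean on these libraries where they do the work, as an engineer would, in place of code of your own. Each camera call takes 0.05 s, during which the arm holds its last target. There are 200 camera calls.

## Working session

There is one attempt and no reset: what is moved stays moved. The work goes in short steps, Python scripts to look and compute and a shell command to move; the robot and the scene stay as the last step left them, time stands still between calls to the robot, and variables do not carry over. Pictures are saved under pics/ and viewed, at most 14 in all, crops included, and the job is handed in when it is done.

```bash
ls; mkdir -p pics; python3 - <<'E'
from rig import bot, vision
import cv2
for n in ("top","side"):
    im=vision.capture(n); cv2.imwrite(f"pics/{n}0.png",im[:,:,::-1])
    m=vision.camera_model(n); print(n,m)
s=bot.read_state(); print(s['time_s'],s['position'],s['tcp_rot'],s['opening'],bot.tip_extent)
E
```

```text
pics
top {'camera_matrix': array([[577.73950487,   0.        , 324.12565179],
       [  0.        , 577.73950487, 243.01129898],
       [  0.        ,   0.        ,   1.        ]]), 'camera_from_world': array([[-0.00596157, -0.99989485,  0.01321961, -0.15857343],
       [ 0.98889342, -0.00393168,  0.14857436, -0.52239579],
       [-0.14850676,  0.01395852,  0.98881288, -1.66105785],
       [ 0.        ,  0.        ,  0.        ,  1.        ]])}
side {'camera_matrix': array([[573.58447185,   0.        , 312.14593463],
       [  0.        , 573.58447185, 230.36852702],
       [  0.        ,   0.        ,   1.        ]]), 'camera_from_world': array([[-0.8175232 , -0.57548455, -0.02175658,  0.32547377],
       [ 0.3033068 , -0.46237187,  0.833197  , -0.32432693],
       [-0.48955163,  0.67455896,  0.55254811, -1.19439994],
       [ 0.        ,  0.        ,  0.        ,  1.        ]])}
0.1 [ 0.17795847 -0.59843669  0.22966906] [[ 9.58598197e-01  2.84762108e-01 -1.97261429e-04]
 [ 2.84761934e-01 -9.58596250e-01  1.96753879e-03]
 [ 3.71186425e-04 -1.94225168e-03 -9.99998045e-01]] 1.0052374028904973 0.008
```

View pics/top0.png

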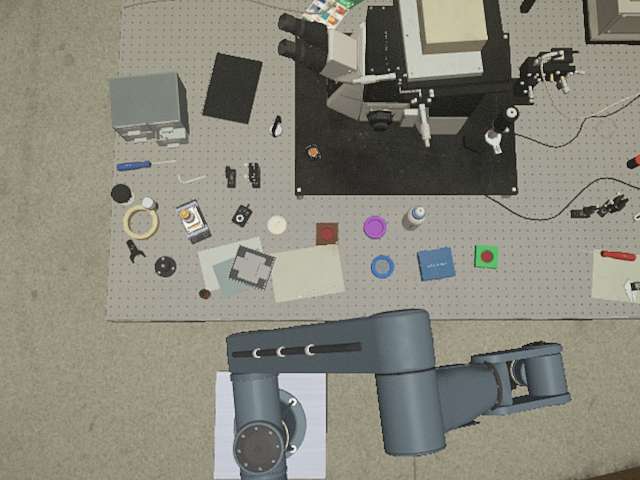

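View pics/side0.png

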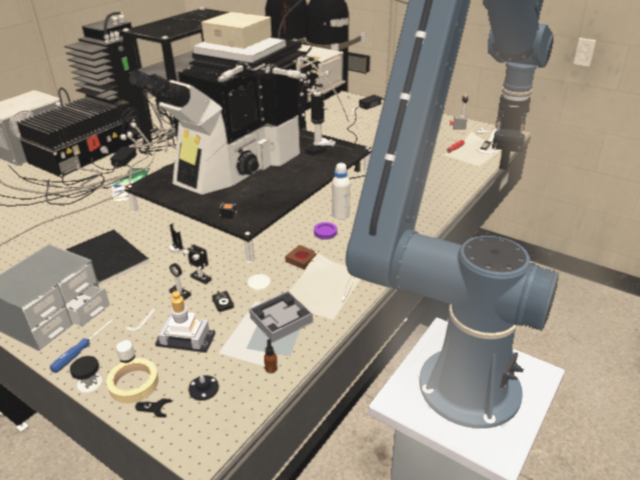

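Top picture: the stack is at (190,220), the wooden case at (327,234) and its green look-alike at (487,257). The blue case is at (382,266), with the purple look-alike at (375,227). The pad stand is at (166,266); black disc things at (122,193) and (242,215) could be mistaken for it. The tray is at (251,267), the dish at (277,225) and the dropper at (205,294). I'll check these in enlarged crops.

```bash
cat > h.py <<'E'
import numpy as np, cv2
from rig import bot, vision
def ray(m,u,v):
    K=m['camera_matrix'];T=m['camera_from_world'];R=T[:3,:3];t=T[:3,3]
    d=np.linalg.inv(K)@[u,v,1]; d=R.T@np.array([d[0],-d[1],-d[2]]); return -R.T@t,d
def atz(m,u,v,z):
    c,d=ray(m,u,v); return c+d*(z-c[2])/d[2]
def proj(m,p):
    q=m['camera_from_world'][:3,:3]@np.array(p)+m['camera_from_world'][:3,3]
    a=m['camera_matrix']@[q[0],-q[1],-q[2]]; return a[:2]/a[2]
def tri(obs): # [(m,u,v)...] least squares
    A=np.zeros((3,3));b=np.zeros(3)
    for m,u,v in obs:
        c,d=ray(m,u,v);d/=np.linalg.norm(d);P=np.eye(3)-np.outer(d,d);A+=P;b+=P@c
    return np.linalg.solve(A,b)
def delta(target,yaw=None):
    "tool-axis shift in mm and turn (rotvec) from the measured pose; yaw: of tool y, tool down"
    s=bot.read_state();R=np.array(s['tcp_rot']);p=np.array(s['position'])
    d=R.T@(np.array(target)-p)*1000
    r=None
    if yaw is not None:
        best=None
        for k in (0,180):
            a=np.radians(yaw+k);y=np.array([np.cos(a),np.sin(a),0]);z=np.array([0,0,-1.]);x=np.cross(y,z)
            rv=cv2.Rodrigues(R.T@np.c_[x,y,z])[0].ravel()
            if best is None or np.linalg.norm(rv)<np.linalg.norm(best): best=rv
        r=best
    return d.round(1), None if r is None else r.round(4)
E
python3 - <<'E'
from h import *
m=vision.camera_model("top")
for n,u,v,z in [("stack",190,213,.14),("wood",327,234,.02),("blue",382,266,.018),("stand",166,266,.02),("tray",251,267,.03),("dish",277,225,.01),("drop",205,294,.09),("disc",122,193,.0)]:
    p=atz(m,u,v,z);print(n,p.round(3),np.hypot(*p[:2]).round(3),np.degrees(np.arctan2(p[1],p[0])).round(1))
im=cv2.imread("pics/top0.png")[175:310,100:300];cv2.imwrite("pics/t1.png",cv2.resize(im,None,fx=4,fy=4,interpolation=cv2.INTER_CUBIC))
E
```

```text
stack [0.593 0.213 0.14 ] 0.63 19.8
wood [ 0.552 -0.17   0.02 ] 0.577 -17.1
blue [ 0.455 -0.333  0.018] 0.564 -36.2
stand [0.458 0.306 0.02 ] 0.551 33.7
tray [0.453 0.054 0.03 ] 0.456 6.8
dish [ 0.581 -0.02   0.01 ] 0.582 -2.0
drop [0.37  0.175 0.09 ] 0.41 25.3
disc [0.684 0.452 0.   ] 0.82 33.5
```

View pics/t1.png

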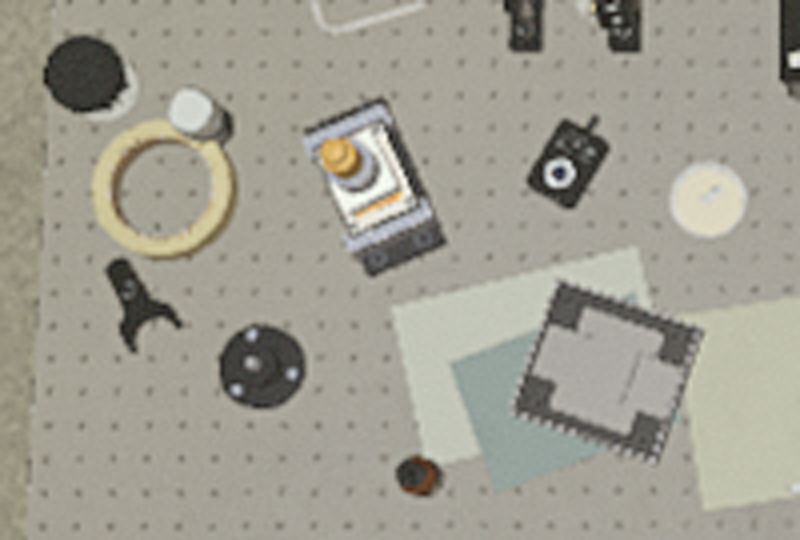

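```bash
python3 - <<'E'
from h import *
m=vision.camera_model("wrist");T=m['camera_from_world'];R=T[:3,:3]
s=bot.read_state();Rt=np.array(s['tcp_rot'])
c=-R.T@T[:3,3];print(m['camera_matrix'].round(1),(Rt.T@(c-s['position'])*1000).round(1),(Rt.T@R.T).round(3))
print(delta((.50,-.20,.36)))
E
```

```text
[[358.7   0.  326.2]
 [  0.  358.7 236.1]
 [  0.    0.    1. ]] [  78.     0.8 -153.8] [[ 0.001  0.959  0.282]
 [ 1.    -0.001  0.   ]
 [ 0.     0.282 -0.959]]
(array([ 422.2, -290.5, -129.6]), None)
```

```bash
python3 -m handwheel '[{"delta_rot":[0,0,0],"xyz":[46,-29,-6],"hand":-1},{"delta_rot":[0,0,0],"xyz":[92,-58,-12],"hand":-1},{"delta_rot":[0,0,0],"xyz":[138,-87,-18],"hand":-1},{"delta_rot":[0,0,0],"xyz":[184,-116,-24],"hand":-1},{"delta_rot":[0,0,0],"xyz":[230,-145,-30],"hand":-1}]'
python3 -m handwheel '[{"delta_rot":[0,0,0],"xyz":[46,-29,-2],"hand":-1},{"delta_rot":[0,0,0],"xyz":[92,-58,-4],"hand":-1},{"delta_rot":[0,0,0],"xyz":[138,-87,-6],"hand":-1},{"delta_rot":[0,0,0],"xyz":[165,-116,-8],"hand":-1},{"delta_rot":[0,0,0],"xyz":[165,-116,-8],"hand":-1}]'
python3 - <<'E'
from h import *
import pickle
m=vision.camera_model("wrist");im=vision.capture("wrist");print(bot.read_state()['position'],bot.read_state()['qvel'].__repr__())
pickle.dump(m,open("pics/wA.pkl","wb"));cv2.imwrite("pics/wA.png",im[:,:,::-1])
E
```

```text
time_s: 0.72
position: [0.358, -0.393, 0.2604]
tcp_rot: [[0.959, 0.284, -0.0], [0.284, -0.959, 0.001], [0.0, -0.001, -1.0]]
force: [1.5, -0.6, -0.3]
opening: 1.004
grasp_force: 0.0
time_s: 1.35
position: [0.4829, -0.2337, 0.2683]
tcp_rot: [[0.957, 0.289, -0.001], [0.289, -0.957, 0.001], [-0.0, -0.001, -1.0]]
force: [0.6, 0.6, -0.4]
opening: 0.999
grasp_force: 0.0
[ 0.48248065 -0.23521245  0.26826688] array([-2.49146132,  0.23663053, -0.35178727, -0.35962994, -0.22208605,
       -0.27870433])
```

View pics/wA.png

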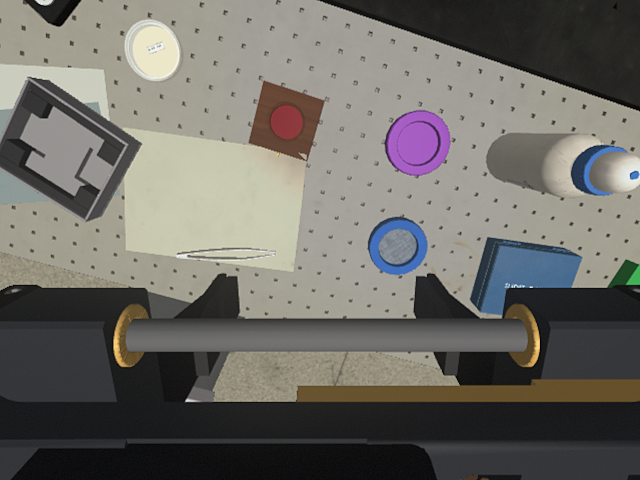

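Wrist A shows the wooden case with its red floor at (287,122), the blue case at (398,246), the purple decoy at (418,142) and the tray at (65,150).

```bash
python3 -m handwheel '[{"delta_rot":[0,0,0],"xyz":[12,-58,-3],"hand":-1},{"delta_rot":[0,0,0],"xyz":[24,-116,-6],"hand":-1},{"delta_rot":[0,0,0],"xyz":[36,-174,-9],"hand":-1},{"delta_rot":[0,0,0],"xyz":[48,-232,-12],"hand":-1},{"delta_rot":[0,0,0],"xyz":[60,-290,-15],"hand":-1}]'
python3 -m handwheel '[{"delta_rot":[0,0,0],"xyz":[13,-50,0],"hand":-1},{"delta_rot":[0,0,0],"xyz":[26,-97,0],"hand":-1},{"delta_rot":[0,0,0],"xyz":[26,-97,0],"hand":-1},{"delta_rot":[0,0,0],"xyz":[26,-97,0],"hand":-1},{"delta_rot":[0,0,0],"xyz":[26,-97,0],"hand":-1}]'
python3 - <<'E'
from h import *
import pickle
m=vision.camera_model("wrist");im=vision.capture("wrist");print(bot.read_state()['position'])
pickle.dump(m,open("pics/wB.pkl","wb"));cv2.imwrite("pics/wB.png",im[:,:,::-1])
mA=pickle.load(open("pics/wA.pkl","rb"));a=cv2.imread("pics/wA.png");h=cv2.cvtColor(a,cv2.COLOR_BGR2HSV)
def blob(mask,x0,x1,y0,y1):
    k=np.zeros_like(mask);k[y0:y1,x0:x1]=mask[y0:y1,x0:x1]
    c=max(cv2.findContours(k,0,1)[0],key=cv2.contourArea)
    M=cv2.moments(c);return (M['m10']/M['m00'],M['m01']/M['m00']),cv2.fitEllipse(c),cv2.contourArea(c)
for n,mask,box,z,D in [("red",cv2.inRange(h,(0,120,50),(8,255,255))|cv2.inRange(h,(165,120,50),(180,255,255)),(250,325,85,160),.010,36),("blue",cv2.inRange(h,(100,120,60),(120,255,255)),(360,435,210,280),.018,70)]:
    c,e,ar=blob(mask,*box);p=atz(mA,*c,z);q=atz(mA,*e[0],z);print(n,c,e,p.round(4),q.round(4))
E
```

```text
time_s: 2.02
position: [0.4572, 0.0589, 0.2836]
tcp_rot: [[0.959, 0.282, 0.0], [0.282, -0.959, -0.001], [0.0, 0.001, -1.0]]
force: [1.2, -0.5, 0.5]
opening: 1.002
grasp_force: 0.0
time_s: 2.65
position: [0.4549, 0.1574, 0.2834]
tcp_rot: [[0.959, 0.282, -0.0], [0.282, -0.959, -0.001], [-0.0, 0.0, -1.0]]
force: [0.1, 0.6, 0.5]
opening: 0.999
grasp_force: 0.0
[0.45487112 0.15754282 0.28347776]
red (286.10192051720855, 121.57368320973569) ((286.0943908691406, 121.56878662109375), (32.18290710449219, 34.74828338623047), 166.0712432861328) [ 0.5539 -0.1667  0.01  ] [ 0.5539 -0.1667  0.01  ]
blue (397.6957600827301, 246.35174077904168) ((397.58953857421875, 246.30056762695312), (53.63056945800781, 57.75389862060547), 65.31967163085938) [ 0.4562 -0.3306  0.018 ] [ 0.4562 -0.3305  0.018 ]
```

View pics/wB.png

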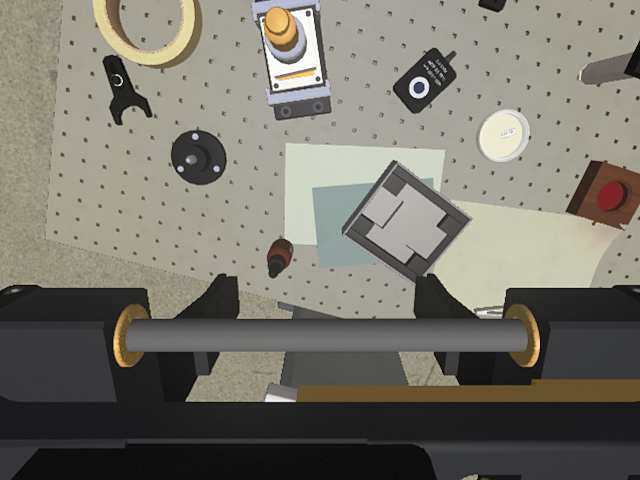

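Wrist B shows the stack knob at (282,25), the stand's peg at (194,157), the tray centred near (407,222), the dropper at (280,257) and the dish at (503,136).

```bash
python3 - <<'E'
from h import *
import pickle
mB=pickle.load(open("pics/wB.pkl","rb"));mA=pickle.load(open("pics/wA.pkl","rb"));mt=vision.camera_model("top")
k=tri([(mB,282,25),(mt,185,213.7)]);print("knob",k.round(4), atz(mB,282,25,.137).round(4),atz(mt,185,213.7,.137).round(4))
print("stand foot",atz(mB,198.5,157,.006).round(4),"peg tip",atz(mB,194,157,.0395).round(4),atz(mt,165.5,266,.008).round(4))
c=[(396,162),(471,218),(418,284),(343,232)]
P=np.array([atz(mB,*q,.03) for q in c]);print(P.round(4),P.mean(0).round(4))
for i in range(4):
    d=P[(i+1)%4]-P[i];print(np.linalg.norm(d).round(4),np.degrees(np.arctan2(d[1],d[0])).round(1))
print("wood B",atz(mB,612,196,.01).round(4))
print(delta((k[0]-.03,k[1]-.012,.26),-66))
im=cv2.imread("pics/wB.png");cv2.imwrite("pics/wBt.png",cv2.resize(im[140:300,320:500],None,fx=4,fy=4,interpolation=2)[:600])
E
```

```text
knob [0.6061 0.2435 0.0683] [0.5927 0.2315 0.137 ] [0.5912 0.2275 0.137 ]
stand foot [0.4586 0.3143 0.006 ] peg tip [0.4627 0.3085 0.0395] [0.4592 0.3103 0.008 ]
[[ 0.5195  0.0945  0.03  ]
 [ 0.4837 -0.011   0.03  ]
 [ 0.3878  0.0189  0.03  ]
 [ 0.4253  0.1272  0.03  ]] [0.4541 0.0574 0.03  ]
0.1114 -108.8
0.1004 162.7
0.1146 70.9
0.0998 -19.1
wood B [ 0.5546 -0.1722  0.01  ]
(array([137.2, -36.7,  23.4]), array([ 0.0003,  0.0003, -0.1327]))
```

View pics/wBt.png

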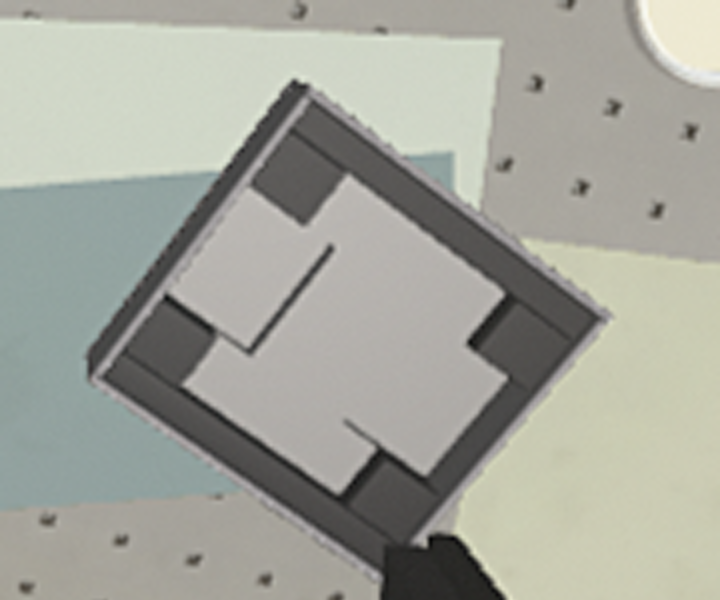

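```bash
python3 -m handwheel '[{"delta_rot":[0,0,-0.06],"xyz":[40,-12,6],"hand":-1},{"delta_rot":[0,0,-0.1],"xyz":[85,-24,12],"hand":-1},{"delta_rot":[0,0,-0.132],"xyz":[120,-37,23],"hand":-1},{"delta_rot":[0,0,-0.132],"xyz":[120,-37,23],"hand":-1},{"delta_rot":[0,0,-0.132],"xyz":[120,-37,23],"hand":-1}]'
python3 - <<'E'
from h import *
import pickle
m=vision.camera_model("wrist");im=vision.capture("wrist");print(bot.read_state()['position'])
pickle.dump(m,open("pics/wC.pkl","wb"));cv2.imwrite("pics/wC.png",im[:,:,::-1])
E
```

```text
time_s: 3.32
position: [0.5585, 0.2275, 0.2602]
tcp_rot: [[0.913, 0.407, -0.002], [0.407, -0.913, -0.001], [-0.002, -0.0, -1.0]]
force: [-0.1, 0.3, 0.2]
opening: 0.998
grasp_force: 0.0
[0.55832705 0.22752537 0.26057596]
```

View pics/wC.png

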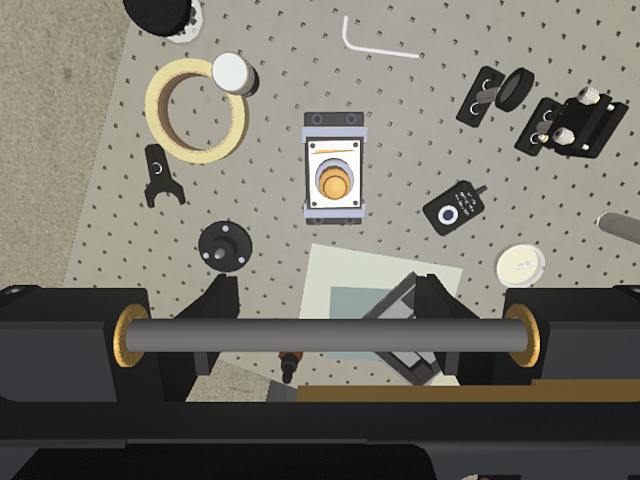

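Wrist C shows the stack aligned with the picture axes, with the knob at (335,187) and the jig spanning columns 304–364.

```bash
python3 - <<'E'
from h import *
im=cv2.imread("pics/wC.png");cv2.imwrite("pics/wCc.png",cv2.resize(im[100:235,285:385],None,fx=4.4,fy=4.4,interpolation=2))
E
```

```text
(no output)
```

View pics/wCc.png

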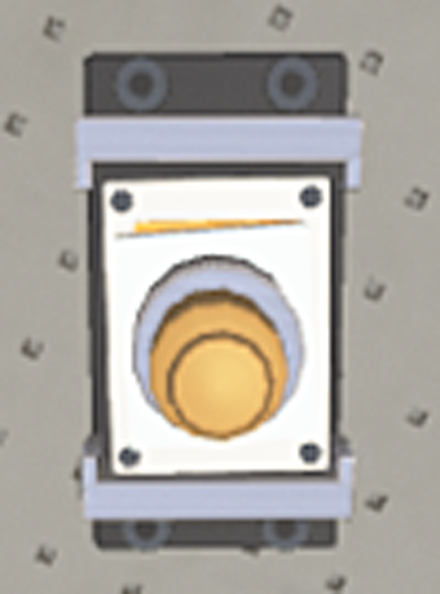

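```bash
cat >> h.py <<'E'
def inv(c): return np.array(c)
def circ(m,c,r): 
    "projected extents of horizontal circle"
    a=np.linspace(0,2*np.pi,120);q=np.array([proj(m,(c[0]+r*np.cos(t),c[1]+r*np.sin(t),c[2])) for t in a])
    return q.min(0),q.max(0)
def fitcirc(m,z,r,left,right,top=None,bottom=None,g=(.55,.2)):
    from scipy.optimize import least_squares
    def f(p):
        lo,hi=circ(m,(*p,z),r);e=[lo[0]-left,hi[0]-right]
        if top is not None:e.append(lo[1]-top)
        if bottom is not None:e.append(hi[1]-bottom)
        return e
    s=least_squares(f,g,diff_step=1e-3);return s.x.round(4),s.fun.round(1)
E
python3 - <<'E'
from h import *
import pickle
m=pickle.load(open("pics/wC.pkl","rb"))
X=lambda u:285+u/4.4
Y=lambda v:100+v/4.4
print("knobring .142",atz(m,X(220),Y(385),.142).round(4))
print("knob",fitcirc(m,.138,.0095,X(167),X(275),None,Y(438)))
print("body",fitcirc(m,.126,.013,X(150),X(287),Y(289)))
print("steel",fitcirc(m,.096,.018,X(133),X(304),Y(257)))
P=[atz(m,X(u),Y(v),.044) for u,v in [(103,181),(330,177),(336,472),(112,477)]]
print("frame",np.round(P,4),np.mean(P,0).round(4))
a=P[0]-P[3];print(np.degrees(np.arctan2(a[1],a[0])),np.linalg.norm(a),np.linalg.norm(P[1]-P[0]))
a=P[1]-P[2];print(np.degrees(np.arctan2(a[1],a[0])))
S=np.mean([atz(m,X(u),Y(v),.044) for u,v in [(122,201),(311,197),(310,453),(129,457)]],0);print("screws",S.round(4))
print(delta((.59,.23,.116)),bot.read_state()['tcp_rot'])
E
```

```text
knobring .142 [0.5945 0.2354 0.142 ]
knob (array([0.5942, 0.2349]), array([-0.,  0.,  0.]))
body (array([0.5962, 0.2361]), array([-0.7,  0.7,  0. ]))
steel (array([0.595 , 0.2348]), array([-1.,  1.,  0.]))
frame [[0.613  0.2705 0.044 ]
 [0.6348 0.2239 0.044 ]
 [0.574  0.1932 0.044 ]
 [0.5511 0.2415 0.044 ]] [0.5932 0.2322 0.044 ]
25.05890823110912 0.06841031011829977 0.05142561963370467
26.803533922806697
screws [0.5931 0.2328 0.044 ]
(array([ 30.1,  10.6, 144.5]), None) [[ 9.13320849e-01  4.07239112e-01 -1.15472655e-03]
 [ 4.07238822e-01 -9.13321578e-01 -4.86524964e-04]
 [-1.25276867e-03 -2.58960891e-05 -9.99999215e-01]]
```

```bash
python3 -m handwheel '[{"delta_rot":[0,0,0],"xyz":[20,4,20],"hand":-1},{"delta_rot":[0,0,0],"xyz":[36.5,8,50],"hand":-1},{"delta_rot":[0,0,0],"xyz":[36.5,8,80],"hand":-1},{"delta_rot":[0,0,0],"xyz":[36.5,8,80],"hand":-1},{"delta_rot":[0,0,0],"xyz":[36.5,8,80],"hand":-1}]'
python3 - <<'E'
from h import *
import pickle
m=vision.camera_model("wrist");im=vision.capture("wrist");s=bot.read_state()
pickle.dump(m,open("pics/wD.pkl","wb"));cv2.imwrite("pics/wD.png",im[:,:,::-1])
t=s['position'];R=np.array(s['tcp_rot']);print(t,"tcp px",proj(m,t),"tips",proj(m,t+R@[0,-.0435,.008]),proj(m,t+R@[0,.0435,.008]))
cv2.imwrite("pics/wDc.png",cv2.resize(im[100:350,200:450,::-1],None,fx=2.4,fy=2.4,interpolation=2))
E
```

```text
time_s: 4.0
position: [0.596, 0.236, 0.1821]
tcp_rot: [[0.913, 0.408, 0.002], [0.408, -0.913, 0.0], [0.002, 0.0, -1.0]]
force: [-0.3, 0.3, 0.4]
opening: 1.0
grasp_force: 0.0
[0.59638118 0.23620091 0.18255915] tcp px [324.43350716 301.85280875] tips [236.201124 294.331037] [412.85871729 294.45289104]
```

View pics/wDc.png

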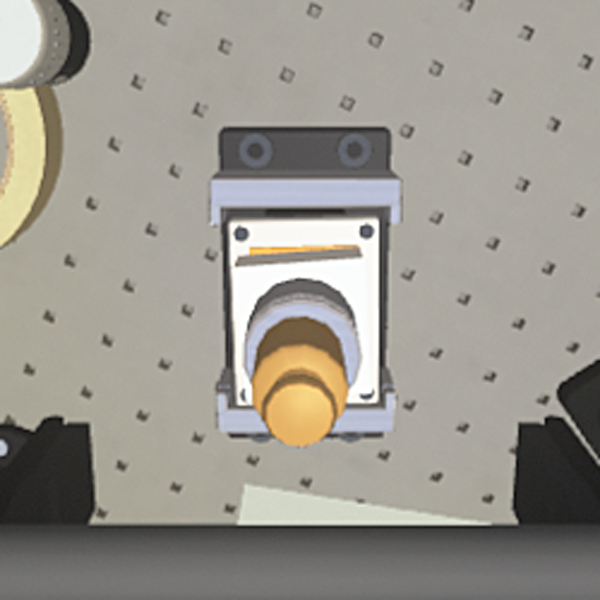

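The close view shows the knob at about (325,263) in full-picture pixels. The finger midpoint is 2.6 px right of where the model puts it, so the wrist camera is about 1 mm off in tool y, and I'll correct for that.

```bash
python3 -m handwheel '[{"delta_rot":[0,0,0],"xyz":[-1.5,-1,20],"hand":-1},{"delta_rot":[0,0,0],"xyz":[-1.5,-1,45],"hand":-1},{"delta_rot":[0,0,0],"xyz":[-1.5,-1,65],"hand":-1},{"delta_rot":[0,0,0],"xyz":[-1.5,-1,65],"hand":-1},{"delta_rot":[0,0,0],"xyz":[-1.5,-1,65],"hand":0.1}]'
python3 -m handwheel '[{"delta_rot":[0,0,0],"xyz":[0,0,0],"hand":0.2},{"delta_rot":[0,0,0],"xyz":[0,0,0],"hand":0.3},{"delta_rot":[0,0,0],"xyz":[0,0,0],"hand":0.38},{"delta_rot":[0,0,0],"xyz":[0,0,0],"hand":0.5},{"delta_rot":[0,0,0],"xyz":[0,0,0],"hand":0.8}]'
python3 -m handwheel '[{"delta_rot":[0,0,0],"xyz":[0,0,0],"hand":1},{"delta_rot":[0,0,0],"xyz":[0,0,0],"hand":1},{"delta_rot":[0,0,0],"xyz":[0,0,0],"hand":1},{"delta_rot":[0,0,0],"xyz":[0,0,0],"hand":1},{"delta_rot":[0,0,0],"xyz":[0,0,0],"hand":1}]'
```

```text
time_s: 4.68
position: [0.595, 0.2369, 0.1173]
tcp_rot: [[0.913, 0.409, 0.003], [0.409, -0.913, 0.001], [0.003, 0.001, -1.0]]
force: [-0.3, -0.1, -0.0]
opening: 0.951
grasp_force: 0.0
time_s: 5.3
position: [0.5938, 0.2366, 0.1155]
tcp_rot: [[0.913, 0.408, -0.0], [0.408, -0.913, 0.0], [-0.0, -0.0, -1.0]]
force: [0.2, 0.7, -0.4]
opening: 0.403
grasp_force: 0.0
time_s: 5.92
position: [0.5939, 0.2366, 0.1155]
tcp_rot: [[0.913, 0.408, 0.0], [0.408, -0.913, -0.0], [0.0, 0.0, -1.0]]
force: [0.7, 0.1, -1.3]
opening: 0.286
grasp_force: 30.0
```

```bash
python3 -m handwheel '[{"delta_rot":[0,0,0],"xyz":[0,0,-5],"hand":1},{"delta_rot":[0,0,0],"xyz":[0,0,-25],"hand":1},{"delta_rot":[0,0,0],"xyz":[0,0,-60],"hand":1},{"delta_rot":[0,0,0],"xyz":[0,0,-60],"hand":1},{"delta_rot":[0,0,0],"xyz":[0,0,-60],"hand":1}]'
python3 - <<'E'
from h import *
import pickle
for n,o in [("D",(325.2,None)),("C",(335,187.5)),("B",(282,25))]:
    m=pickle.load(open(f"pics/w{n}.pkl","rb"));p=(.594,.2366,.14);q=m['camera_from_world'][:3,:3]@p+m['camera_from_world'][:3,3]
    print(n,proj(m,p).round(1),o,q[2].round(3))
mt=vision.camera_model("top");print("top",proj(mt,(.594,.2366,.14)),"obs 185 213.7")
print(delta((.545,-.172,.165)))
E
```

```text
time_s: 6.55
position: [0.593, 0.2365, 0.1748]
tcp_rot: [[0.913, 0.409, -0.002], [0.409, -0.913, -0.0], [-0.002, -0.0, -1.0]]
force: [-0.9, 0.1, -2.6]
opening: 0.288
grasp_force: 30.0
D [322.5 271.8] (325.2, None) -0.21
C [333.2 187.1] (335, 187.5) -0.274
B [275.2  19.7] (282, 25) -0.263
top [181.5037935  212.50691849] obs 185 213.7
(array([-210.7,  353.2,   10. ]), None)
```

```bash
python3 -m handwheel '[{"delta_rot":[0,0,0],"xyz":[-25,40,0],"hand":1},{"delta_rot":[0,0,0],"xyz":[-56,90,2],"hand":1},{"delta_rot":[0,0,0],"xyz":[-87,140,4],"hand":1},{"delta_rot":[0,0,0],"xyz":[-118,190,6],"hand":1},{"delta_rot":[0,0,0],"xyz":[-149,240,8],"hand":1}]'
python3 -m handwheel '[{"delta_rot":[0,0,0],"xyz":[-31,50,2],"hand":1},{"delta_rot":[0,0,0],"xyz":[-60,96,2],"hand":1},{"delta_rot":[0,0,0],"xyz":[-72,115,2],"hand":1},{"delta_rot":[0,0,0],"xyz":[-72,115,2],"hand":1},{"delta_rot":[0,0,0],"xyz":[-72,115,2],"hand":1}]'
cat >> h.py <<'E'
def blob(mask,box):
    x0,x1,y0,y1=box;k=np.zeros_like(mask);k[y0:y1,x0:x1]=mask[y0:y1,x0:x1]
    c=max(cv2.findContours(k,0,1)[0],key=cv2.contourArea);return cv2.fitEllipse(c)
def red(im):
    h=cv2.cvtColor(im,cv2.COLOR_BGR2HSV);return cv2.inRange(h,(0,120,50),(8,255,255))|cv2.inRange(h,(165,120,50),(180,255,255))
def blue(im):
    h=cv2.cvtColor(im,cv2.COLOR_BGR2HSV);return cv2.inRange(h,(100,120,60),(120,255,255))
def snap(n):
    import pickle
    m=vision.camera_model("wrist");im=vision.capture("wrist")[:,:,::-1].copy();cv2.imwrite(f"pics/w{n}.png",im);pickle.dump(m,open(f"pics/w{n}.pkl","wb"));return m,im
def ytool(): return np.array(bot.read_state()['tcp_rot'])[:,1]
E
python3 - <<'E'
from h import *
m,im=snap("E");s=bot.read_state();print(s['position'])
e=blob(red(im),(0,640,0,285));p=atz(m,*e[0],.01);print(e,p.round(4),(p-.0015*ytool()).round(4))
E
```

```text
time_s: 7.18
position: [0.5544, -0.0447, 0.1659]
tcp_rot: [[0.913, 0.409, -0.003], [0.409, -0.913, 0.001], [-0.002, -0.002, -1.0]]
force: [0.6, -0.0, -2.4]
opening: 0.292
grasp_force: 30.0
time_s: 7.8
position: [0.5363, -0.1764, 0.1645]
tcp_rot: [[0.913, 0.409, -0.002], [0.409, -0.913, 0.002], [-0.001, -0.003, -1.0]]
force: [0.4, 0.6, -1.8]
opening: 0.29
grasp_force: 30.0
[ 0.53660686 -0.17607147  0.16477724]
((323.9889221191406, 199.8562774658203), (39.808563232421875, 40.96482849121094), 99.72502899169922) [ 0.5538 -0.1669  0.01  ] [ 0.5532 -0.1655  0.01  ]
```

```bash
python3 -m handwheel '[{"delta_rot":[0,0,0],"xyz":[10,-1,30],"hand":1},{"delta_rot":[0,0,0],"xyz":[19.5,-2.3,70],"hand":1},{"delta_rot":[0,0,0],"xyz":[19.5,-2.3,105],"hand":1},{"delta_rot":[0,0,0],"xyz":[19.5,-2.3,110],"hand":1},{"delta_rot":[0,0,0],"xyz":[19.5,-2.3,110],"hand":1}]'
python3 - <<'E'
from h import *
m,im=snap("F");s=bot.read_state();print(s['position'],delta((.5535,-.166,.031)))
E
```

```text
time_s: 8.48
position: [0.5544, -0.1669, 0.0559]
tcp_rot: [[0.912, 0.41, 0.0], [0.41, -0.912, 0.0], [0.0, 0.0, -1.0]]
force: [-0.0, -1.0, -2.2]
opening: 0.291
grasp_force: 30.0
[ 0.55490598 -0.16739713  0.05663812] (array([-0.7, -1.9, 25.6]), None)
```

View pics/wF.png

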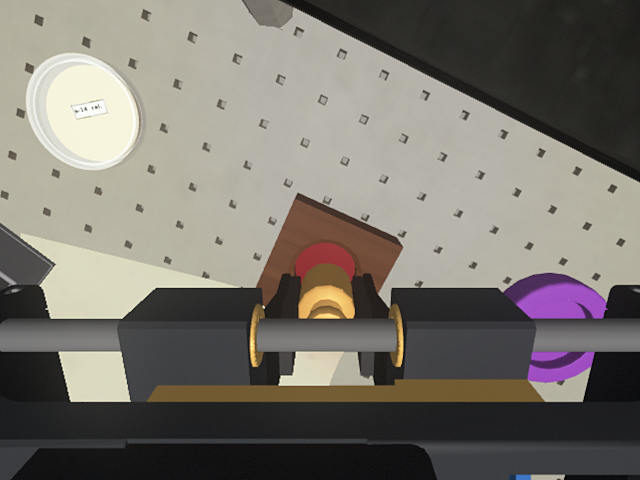

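Wrist F shows the brass held over the red recess, with both centred near column 326.

```bash
python3 -m handwheel '[{"delta_rot":[0,0,0],"xyz":[-0.7,-1.2,10],"hand":1},{"delta_rot":[0,0,0],"xyz":[-0.7,-1.2,18],"hand":1},{"delta_rot":[0,0,0],"xyz":[-0.7,-1.2,23],"hand":1},{"delta_rot":[0,0,0],"xyz":[-0.7,-1.2,25.5],"hand":1},{"delta_rot":[0,0,0],"xyz":[-0.7,-1.2,25.5],"hand":1}]'
```

```text
time_s: 9.15
position: [0.5529, -0.1669, 0.0299]
tcp_rot: [[0.913, 0.408, -0.0], [0.408, -0.913, 0.0], [-0.0, -0.0, -1.0]]
force: [0.2, 0.0, -2.5]
opening: 0.289
grasp_force: 30.0
```

```bash
python3 -m handwheel '[{"delta_rot":[0,0,0],"xyz":[0,0,0.3],"hand":0.9},{"delta_rot":[0,0,0],"xyz":[0,0,0.3],"hand":0.3},{"delta_rot":[0,0,0],"xyz":[0,0,0.3],"hand":0.1},{"delta_rot":[0,0,0],"xyz":[0,0,0.3],"hand":0},{"delta_rot":[0,0,0],"xyz":[0,0,0.3],"hand":0}]'
python3 -m handwheel '[{"delta_rot":[0,0,0],"xyz":[0,0,-10],"hand":-0.2},{"delta_rot":[0,0,0],"xyz":[0,0,-40],"hand":-1},{"delta_rot":[0,0,0],"xyz":[0,0,-90],"hand":-1},{"delta_rot":[0,0,0],"xyz":[0,0,-140],"hand":-1},{"delta_rot":[0,0,0],"xyz":[0,0,-140],"hand":-1}]'
python3 - <<'E'
from h import *
m,im=snap("G");s=bot.read_state();h=cv2.cvtColor(im,cv2.COLOR_BGR2HSV)
e=blob(cv2.inRange(h,(10,90,150),(25,255,255)),(250,400,150,285));print(s['position'],e,proj(m,(.553,-.167,.05)))
print(delta((.575,.2275,.19)))
E
```

```text
time_s: 9.78
position: [0.553, -0.1669, 0.0299]
tcp_rot: [[0.913, 0.408, 0.0], [0.408, -0.913, -0.0], [0.0, 0.0, -1.0]]
force: [-0.2, -0.8, 0.3]
opening: 0.489
grasp_force: 0.0
time_s: 10.4
position: [0.5558, -0.1682, 0.1749]
tcp_rot: [[0.913, 0.409, 0.01], [0.409, -0.913, -0.005], [0.007, 0.009, -1.0]]
force: [-0.3, 0.2, 0.6]
opening: 0.949
grasp_force: 0.0
[ 0.5540666  -0.16736421  0.17245325] ((322.01800537109375, 230.72061157226562), (29.37671661376953, 29.460037231445312), 169.6772003173828) [321.14513452 234.63722065]
(array([ 180.5, -351.8,  -18.5]), None)
```

```bash
python3 -m handwheel '[{"delta_rot":[0,0,0],"xyz":[25,-48,-5],"hand":-1},{"delta_rot":[0,0,0],"xyz":[50,-98,-10],"hand":-1},{"delta_rot":[0,0,0],"xyz":[75,-148,-18],"hand":-1},{"delta_rot":[0,0,0],"xyz":[100,-198,-18],"hand":-1},{"delta_rot":[0,0,0],"xyz":[125,-248,-18],"hand":-1}]'
python3 -m handwheel '[{"delta_rot":[0,0,0],"xyz":[25,-50,0],"hand":-1},{"delta_rot":[0,0,0],"xyz":[45,-90,0],"hand":-1},{"delta_rot":[0,0,0],"xyz":[55,-104,0],"hand":-1},{"delta_rot":[0,0,0],"xyz":[55,-104,0],"hand":-1},{"delta_rot":[0,0,0],"xyz":[55,-104,0],"hand":-1}]'
python3 - <<'E'
from h import *
m,im=snap("H");s=bot.read_state();print(s['position'])
for p in [(.594,.2364,.096),(.594,.2336,.044)]: print(proj(m,np.array(p)+.0015*ytool()))
cv2.imwrite("pics/wHc.png",cv2.resize(im[130:330,240:420],None,fx=3,fy=3,interpolation=2))
E
```

```text
time_s: 11.08
position: [0.5645, 0.1123, 0.1864]
tcp_rot: [[0.913, 0.408, -0.003], [0.408, -0.913, -0.0], [-0.003, -0.001, -1.0]]
force: [1.0, -1.0, 0.1]
opening: 0.997
grasp_force: 0.0
time_s: 11.7
position: [0.5731, 0.2264, 0.1871]
tcp_rot: [[0.913, 0.407, -0.002], [0.407, -0.913, -0.001], [-0.002, 0.0, -1.0]]
force: [-0.0, -0.4, -0.3]
opening: 0.999
grasp_force: 0.0
[0.57324779 0.22626896 0.18734663]
[326.3616009  212.01610319]
[329.38781732 199.70829634]
```

View pics/wHc.png

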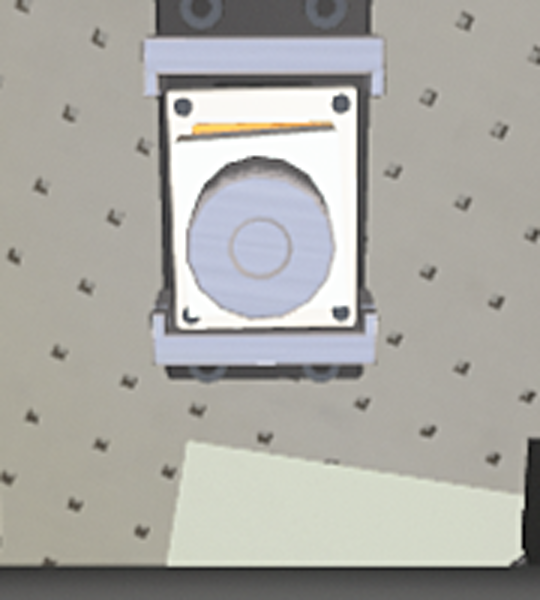

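The close view shows the steel top centred at (326.7,212.3), within 0.5 px of the predicted spot. The pad and frame are undisturbed.

```bash
python3 -m handwheel '[{"delta_rot":[0,0,0],"xyz":[12,0,30],"hand":-1},{"delta_rot":[0,0,0],"xyz":[23,-0.5,65],"hand":-1},{"delta_rot":[0,0,0],"xyz":[23,-0.5,95],"hand":-1},{"delta_rot":[0,0,0],"xyz":[23,-0.5,102.5],"hand":-1},{"delta_rot":[0,0,0],"xyz":[23,-0.5,102.5],"hand":-0.2}]'
python3 -m handwheel '[{"delta_rot":[0,0,0],"xyz":[0,0,0],"hand":-0.1},{"delta_rot":[0,0,0],"xyz":[0,0,0],"hand":0.05},{"delta_rot":[0,0,0],"xyz":[0,0,0],"hand":0.15},{"delta_rot":[0,0,0],"xyz":[0,0,0],"hand":0.25},{"delta_rot":[0,0,0],"xyz":[0,0,0],"hand":0.5}]'
python3 -m handwheel '[{"delta_rot":[0,0,0],"xyz":[0,0,0],"hand":1},{"delta_rot":[0,0,0],"xyz":[0,0,0],"hand":1},{"delta_rot":[0,0,0],"xyz":[0,0,0],"hand":1},{"delta_rot":[0,0,0],"xyz":[0,0,0],"hand":1},{"delta_rot":[0,0,0],"xyz":[0,0,0],"hand":1}]'
```

```text
time_s: 12.38
position: [0.5943, 0.2369, 0.0853]
tcp_rot: [[0.913, 0.407, -0.0], [0.407, -0.913, -0.0], [-0.001, -0.0, -1.0]]
force: [0.2, -0.1, 0.5]
opening: 0.948
grasp_force: 0.0
time_s: 13.0
position: [0.5945, 0.2377, 0.0855]
tcp_rot: [[0.913, 0.409, 0.001], [0.409, -0.913, -0.001], [0.0, 0.001, -1.0]]
force: [1.0, -0.0, 0.6]
opening: 0.407
grasp_force: 30.1
time_s: 13.62
position: [0.5943, 0.2379, 0.0854]
tcp_rot: [[0.913, 0.408, 0.0], [0.408, -0.913, 0.0], [0.0, 0.0, -1.0]]
force: [1.4, -0.9, 1.5]
opening: 0.408
grasp_force: 29.9
```

```bash
python3 -m handwheel '[{"delta_rot":[0,0,0],"xyz":[0,0,-5],"hand":1},{"delta_rot":[0,0,0],"xyz":[0,0,-30],"hand":1},{"delta_rot":[0,0,0],"xyz":[0,0,-75],"hand":1},{"delta_rot":[0,0,0],"xyz":[-25,32,-85],"hand":1},{"delta_rot":[0,0,0],"xyz":[-60,75,-85],"hand":1}]'
python3 -m handwheel '[{"delta_rot":[0,0,0],"xyz":[-35,43,0],"hand":1},{"delta_rot":[0,0,0],"xyz":[-70,86,0],"hand":1},{"delta_rot":[0,0,0],"xyz":[-105,129,0],"hand":1},{"delta_rot":[0,0,0],"xyz":[-140,172,0],"hand":1},{"delta_rot":[0,0,0],"xyz":[-175,215,0],"hand":1}]'
python3 -m handwheel '[{"delta_rot":[0,0,0],"xyz":[-35,43,0],"hand":1},{"delta_rot":[0,0,0],"xyz":[-70,86,0],"hand":1},{"delta_rot":[0,0,0],"xyz":[-105,129,0],"hand":1},{"delta_rot":[0,0,0],"xyz":[-140,170,0],"hand":1},{"delta_rot":[0,0,0],"xyz":[-142,172,0],"hand":1}]'
python3 -m handwheel '[{"delta_rot":[0,0,0],"xyz":[0,0,0],"hand":1},{"delta_rot":[0,0,0],"xyz":[0,0,0],"hand":1},{"delta_rot":[0,0,0],"xyz":[0,0,0],"hand":1},{"delta_rot":[0,0,0],"xyz":[0,0,0],"hand":1},{"delta_rot":[0,0,0],"xyz":[0,0,0],"hand":1}]'
python3 - <<'E'
from h import *
m,im=snap("I");s=bot.read_state();print(s['position'])
e=blob(blue(im),(240,420,100,285));p=atz(m,*e[0],.018);print(e,p.round(4),(p-.0015*ytool()).round(4))
print(delta((p-.0015*ytool())*[1,1,0]+[0,0,.0305]))
E
```

```text
time_s: 14.25
position: [0.5706, 0.145, 0.1714]
tcp_rot: [[0.912, 0.411, 0.003], [0.411, -0.912, 0.0], [0.003, 0.001, -1.0]]
force: [0.5, -1.0, -2.7]
opening: 0.404
grasp_force: 29.9
time_s: 14.88
position: [0.4971, -0.1242, 0.1701]
tcp_rot: [[0.913, 0.409, -0.001], [0.409, -0.913, 0.0], [-0.0, -0.001, -1.0]]
force: [-0.2, -0.2, -2.4]
opening: 0.406
grasp_force: 29.9
time_s: 15.5
position: [0.4379, -0.3419, 0.1701]
tcp_rot: [[0.915, 0.404, 0.001], [0.404, -0.915, -0.002], [-0.0, 0.002, -1.0]]
force: [-0.4, 0.6, -1.5]
opening: 0.404
grasp_force: 29.9
time_s: 16.12
position: [0.439, -0.3374, 0.1703]
tcp_rot: [[0.912, 0.409, 0.0], [0.409, -0.912, -0.0], [0.0, 0.0, -1.0]]
force: [0.3, 0.3, -1.4]
opening: 0.404
grasp_force: 29.9
[ 0.43896504 -0.3375806   0.17031861]
((326.6474304199219, 202.25900268554688), (77.2947006225586, 77.57107543945312), 44.08624267578125) [ 0.4562 -0.331   0.018 ] [ 0.4556 -0.3296  0.018 ]
(array([ 18.4,  -0.5, 139.8]), None)
```

```bash
python3 -m handwheel '[{"delta_rot":[0,0,0],"xyz":[9,0,30],"hand":1},{"delta_rot":[0,0,0],"xyz":[18.5,-0.5,70],"hand":1},{"delta_rot":[0,0,0],"xyz":[18.5,-0.5,110],"hand":1},{"delta_rot":[0,0,0],"xyz":[18.5,-0.5,120],"hand":1},{"delta_rot":[0,0,0],"xyz":[18.5,-0.5,120],"hand":1}]'
python3 - <<'E'
from h import *
m,im=snap("J");print(delta((.4558,-.3298,.0303)))
cv2.imwrite("pics/wJc.png",im[150:390,140:500])
E
```

```text
time_s: 16.8
position: [0.4555, -0.3299, 0.0501]
tcp_rot: [[0.913, 0.408, -0.0], [0.408, -0.913, 0.0], [-0.0, -0.001, -1.0]]
force: [-0.5, 0.3, -1.5]
opening: 0.405
grasp_force: 29.9
(array([ 0.1, -0.7, 20.7]), None)
```

View pics/wJc.png

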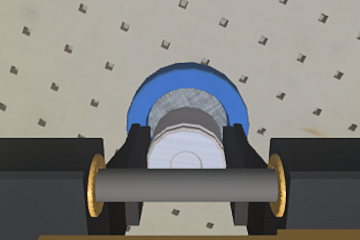

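The steel hangs over the blue recess, with steel column 186 against ring column 188 in the crop. That is about 1 mm, so it is centred.

```bash
python3 -m handwheel '[{"delta_rot":[0,0,0],"xyz":[0,0,8],"hand":1},{"delta_rot":[0,0,0],"xyz":[0,0,14],"hand":1},{"delta_rot":[0,0,0],"xyz":[0,0,18],"hand":1},{"delta_rot":[0,0,0],"xyz":[0,0,20],"hand":1},{"delta_rot":[0,0,0],"xyz":[0,0,20.3],"hand":1}]'
python3 -m handwheel '[{"delta_rot":[0,0,0],"xyz":[0,0,0],"hand":0.9},{"delta_rot":[0,0,0],"xyz":[0,0,0],"hand":0.1},{"delta_rot":[0,0,0],"xyz":[0,0,0],"hand":-0.1},{"delta_rot":[0,0,0],"xyz":[0,0,0],"hand":-0.2},{"delta_rot":[0,0,0],"xyz":[0,0,0],"hand":-0.3}]'
python3 -m handwheel '[{"delta_rot":[0,0,0],"xyz":[0,0,-10],"hand":-0.4},{"delta_rot":[0,0,0],"xyz":[0,0,-40],"hand":-1},{"delta_rot":[0,0,0],"xyz":[0,0,-90],"hand":-1},{"delta_rot":[0,0,0],"xyz":[20,-20,-130],"hand":-1},{"delta_rot":[0,0,0],"xyz":[55,-65,-150],"hand":-1}]'
python3 -m handwheel '[{"delta_rot":[0,0,0],"xyz":[35,-43,0],"hand":-1},{"delta_rot":[0,0,0],"xyz":[70,-86,0],"hand":-1},{"delta_rot":[0,0,0],"xyz":[105,-129,0],"hand":-1},{"delta_rot":[0,0,0],"xyz":[140,-172,0],"hand":-1},{"delta_rot":[0,0,0],"xyz":[175,-215,0],"hand":-1}]'
python3 - <<'E'
from h import *
print(delta((.575,.2275,.16),-64.1))
E
```

```text
time_s: 17.48
position: [0.4554, -0.3298, 0.0298]
tcp_rot: [[0.913, 0.409, -0.0], [0.409, -0.913, 0.0], [-0.0, -0.0, -1.0]]
force: [0.4, 0.2, -1.8]
opening: 0.401
grasp_force: 29.9
time_s: 18.1
position: [0.4555, -0.3299, 0.0301]
tcp_rot: [[0.913, 0.409, 0.0], [0.409, -0.913, -0.0], [0.0, 0.0, -1.0]]
force: [-0.6, -0.5, -0.1]
opening: 0.615
grasp_force: 0.0
time_s: 18.73
position: [0.481, -0.2502, 0.1834]
tcp_rot: [[0.914, 0.405, 0.006], [0.405, -0.914, -0.005], [0.003, 0.007, -1.0]]
force: [2.0, 0.1, 0.2]
opening: 0.982
grasp_force: 0.0
time_s: 19.35
position: [0.5514, 0.0215, 0.1808]
tcp_rot: [[0.913, 0.408, 0.001], [0.408, -0.913, -0.0], [0.001, 0.001, -1.0]]
force: [-0.5, -0.7, -0.3]
opening: 1.0
grasp_force: 0.0
(array([ 105.7, -178.4,   20.8]), array([ 0.0007, -0.0009, -0.0313]))
```

```bash
python3 -m handwheel '[{"delta_rot":[0,0,0],"xyz":[27,-45,0],"hand":-1},{"delta_rot":[0,0,0],"xyz":[54,-90,5],"hand":-1},{"delta_rot":[0,0,0],"xyz":[81,-135,12],"hand":-1},{"delta_rot":[0,0,0],"xyz":[106,-178,20],"hand":-1},{"delta_rot":[0,0,0],"xyz":[106,-178,20],"hand":-1}]'
python3 -m handwheel '[{"delta_rot":[0,0,0],"xyz":[0,0,0],"hand":-1},{"delta_rot":[0,0,0],"xyz":[0,0,0],"hand":-1},{"delta_rot":[0,0,0],"xyz":[0,0,0],"hand":-1},{"delta_rot":[0,0,0],"xyz":[0,0,0],"hand":-1},{"delta_rot":[0,0,0],"xyz":[0,0,0],"hand":-1}]'
python3 - <<'E'
from h import *
m,im=snap("K");s=bot.read_state();print(s['position'])
c=im[150:300,265:385].astype(float)
g=cv2.LUT(np.clip(c,0,255).astype(np.uint8),np.clip((np.arange(256)-170)*3,0,255).astype(np.uint8))
o=np.hstack([cv2.resize(im[150:300,265:385],None,fx=3.3,fy=3.3,interpolation=2),cv2.resize(g,None,fx=3.3,fy=3.3,interpolation=2)])
print(np.unique(im[170:260,280:360].reshape(-1,3),axis=0)[-3:],o.shape);cv2.imwrite("pics/wKc.png",o)
E
```

```text
time_s: 19.98
position: [0.5744, 0.2289, 0.1599]
tcp_rot: [[0.911, 0.413, 0.0], [0.413, -0.911, 0.001], [0.0, -0.001, -1.0]]
force: [-0.0, -0.3, -0.5]
opening: 1.001
grasp_force: 0.0
time_s: 20.6
position: [0.5752, 0.225, 0.16]
tcp_rot: [[0.913, 0.408, 0.0], [0.408, -0.913, 0.0], [0.0, -0.0, -1.0]]
force: [-0.1, -0.3, 0.1]
opening: 1.001
grasp_force: 0.0
[0.57512237 0.22518804 0.16000375]
[[255 255 253]
 [255 255 254]
 [255 255 255]] (495, 792, 3)
```

View pics/wKc.png

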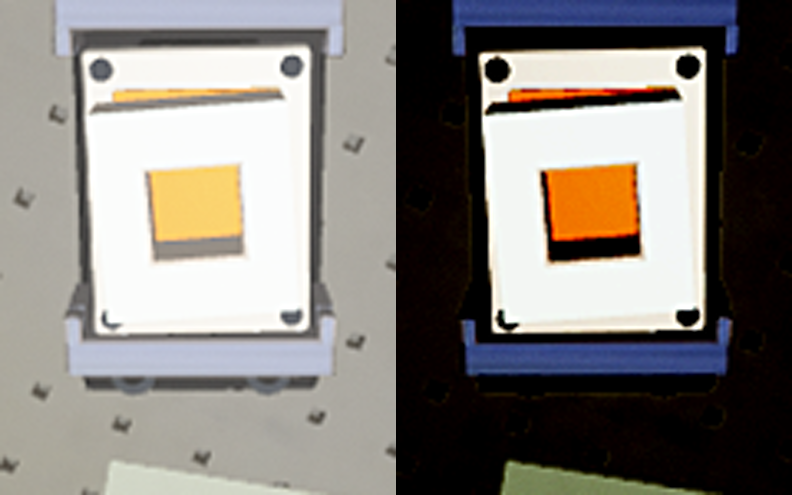

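Wrist K crop shows the pad's window centred at about (324.3,215.2) in the full picture. The pad is turned about 4.2° anticlockwise in the picture relative to the tool, and its width of 59.7 px matches 42 mm.

```bash
python3 - <<'E'
from h import *
import pickle
m=pickle.load(open("pics/wK.pkl","rb"))
p=atz(m,324.3,215.2,.066);q=p-.0015*ytool();print(p.round(4),q.round(4))
L=atz(m,265+(490-396)/3.3,215.2,.066);R=atz(m,265+(687-396)/3.3,215.2,.066);print(((L+R)/2-.0015*ytool()).round(4),np.linalg.norm(L-R))
q[2]=.0567;print(delta(q,-61.8))
E
```

```text
[0.5935 0.2338 0.066 ] [0.5929 0.2352 0.066 ]
[0.5926 0.2358 0.066 ] 0.0422748779224296
(array([ 20.3,  -1.9, 103.3]), array([-0.    , -0.0001, -0.0718]))
```

```bash
python3 -m handwheel '[{"delta_rot":[0,0,-0.072],"xyz":[12,-2,30],"hand":-1},{"delta_rot":[0,0,-0.072],"xyz":[20.3,-2.2,65],"hand":-1},{"delta_rot":[0,0,-0.072],"xyz":[20.3,-2.2,95],"hand":-1},{"delta_rot":[0,0,-0.072],"xyz":[20.3,-2.2,103],"hand":-1},{"delta_rot":[0,0,-0.072],"xyz":[20.3,-2.2,103],"hand":-0.4}]'
python3 -m handwheel '[{"delta_rot":[0,0,0],"xyz":[0,0,0],"hand":-0.2},{"delta_rot":[0,0,0],"xyz":[0,0,0],"hand":-0.1},{"delta_rot":[0,0,0],"xyz":[0,0,0],"hand":-0.03},{"delta_rot":[0,0,0],"xyz":[0,0,0],"hand":0.02},{"delta_rot":[0,0,0],"xyz":[0,0,0],"hand":0.1}]'
python3 -m handwheel '[{"delta_rot":[0,0,0],"xyz":[0,0,0],"hand":1},{"delta_rot":[0,0,0],"xyz":[0,0,0],"hand":1},{"delta_rot":[0,0,0],"xyz":[0,0,0],"hand":1},{"delta_rot":[0,0,0],"xyz":[0,0,0],"hand":1},{"delta_rot":[0,0,0],"xyz":[0,0,0],"hand":1}]'
```

```text
time_s: 21.28
position: [0.5926, 0.2358, 0.0568]
tcp_rot: [[0.881, 0.473, -0.001], [0.473, -0.881, -0.0], [-0.001, -0.0, -1.0]]
force: [1.3, -0.1, 0.1]
opening: 0.95
grasp_force: 0.0
time_s: 21.9
position: [0.5928, 0.2357, 0.0571]
tcp_rot: [[0.881, 0.473, 0.0], [0.473, -0.881, -0.0], [0.0, 0.0, -1.0]]
force: [-0.5, 0.0, 0.6]
opening: 0.479
grasp_force: 30.2
time_s: 22.52
position: [0.5928, 0.2357, 0.0571]
tcp_rot: [[0.881, 0.473, 0.0], [0.473, -0.881, -0.0], [0.0, 0.0, -1.0]]
force: [-0.4, -1.5, 2.9]
opening: 0.478
grasp_force: 30.0
```

```bash
python3 -m handwheel '[{"delta_rot":[0,0,0],"xyz":[0,0,-4],"hand":1},{"delta_rot":[0,0,0],"xyz":[0,0,-15],"hand":1},{"delta_rot":[0,0,0],"xyz":[0,0,-45],"hand":1},{"delta_rot":[0,0,0],"xyz":[0,0,-85],"hand":1},{"delta_rot":[0,0,0],"xyz":[-15,-19,-98],"hand":1}]'
python3 -m handwheel '[{"delta_rot":[0,0,0],"xyz":[-32,-38,0],"hand":1},{"delta_rot":[0,0,0],"xyz":[-64,-76,0],"hand":1},{"delta_rot":[0,0,0],"xyz":[-92,-111,0],"hand":1},{"delta_rot":[0,0,0],"xyz":[-92,-111,0],"hand":1},{"delta_rot":[0,0,0],"xyz":[-92,-111,0],"hand":1}]'
python3 - <<'E'
from h import *
m,im=snap("L");s=bot.read_state();print(s['position'])
cv2.imwrite("pics/wLc.png",cv2.resize(im[110:310,240:420],None,fx=3,fy=3,interpolation=2))
for p in [(.459,.313,.0)]: print(proj(m,np.array(p)+.0015*ytool()))
E
```

```text
time_s: 23.15
position: [0.5731, 0.2458, 0.1581]
tcp_rot: [[0.882, 0.471, 0.008], [0.471, -0.882, 0.002], [0.008, 0.002, -1.0]]
force: [-1.0, 0.4, -1.2]
opening: 0.479
grasp_force: 30.0
time_s: 23.78
position: [0.436, 0.3, 0.1548]
tcp_rot: [[0.88, 0.474, -0.0], [0.474, -0.88, -0.0], [-0.0, -0.0, -1.0]]
force: [0.8, 0.5, -0.7]
opening: 0.48
grasp_force: 30.0
[0.4370317  0.29984329 0.15490645]
[326.38427237 192.44081541]
```

View pics/wLc.png

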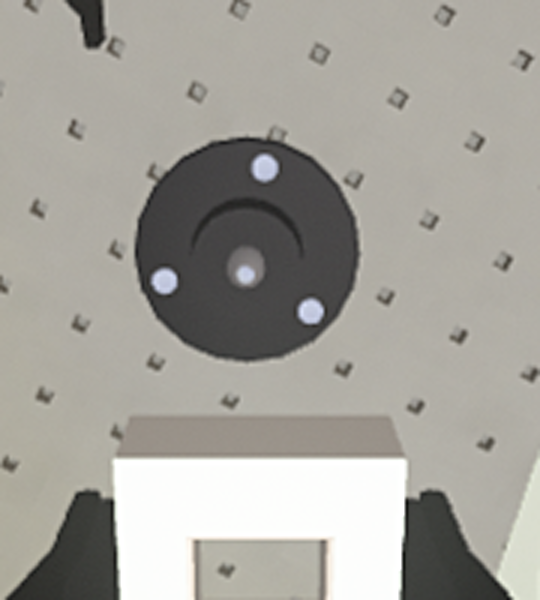

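The stand's foot is centred at crop (247.5,249), i.e. full (322.5,193), with the peg tip at crop (246,273), i.e. full (322,201). The pad hangs level with its window open at crop column 260. That was my last permitted view, so the rest is numeric.

```bash
python3 - <<'E'
from h import *
import pickle
m=pickle.load(open("pics/wL.pkl","rb"));s=bot.read_state();y=ytool();X=lambda u,v:(240+u/3,110+v/3)
f=fitcirc(m,.008,.032,X(136,0)[0],X(359,0)[0],X(0,137)[1],X(0,361)[1],(.459,.31));print(f)
pk=atz(m,*X(246,273),.0395);print("peg",pk.round(4))
R=np.array(s['tcp_rot']);w=np.array(s['position'])+R@[0,0,-.009];print("win col",proj(m,w),"obs 326.7")
c=(f[0]+pk[:2])/2;c=c-.0015*y[:2];print(c);print(delta((*c,.06)))
E
```

```text
(array([0.458 , 0.3145]), array([-0.7,  0.7, -0.3,  0.3]))
peg [0.4582 0.3146 0.0395]
win col [325.6650071  309.89328456] obs 326.7
[0.4573698  0.31589028]
(array([25.5, -4.5, 94.9]), None)
```

```bash
python3 -m handwheel '[{"delta_rot":[0,0,0],"xyz":[12,-2,25],"hand":1},{"delta_rot":[0,0,0],"xyz":[25.5,-4.2,60],"hand":1},{"delta_rot":[0,0,0],"xyz":[25.5,-4.2,90],"hand":1},{"delta_rot":[0,0,0],"xyz":[25.5,-4.2,95],"hand":1},{"delta_rot":[0,0,0],"xyz":[25.5,-4.2,95],"hand":1}]'
python3 -m handwheel '[{"delta_rot":[0,0,0],"xyz":[0,0,5],"hand":1},{"delta_rot":[0,0,0],"xyz":[0,0,10],"hand":1},{"delta_rot":[0,0,0],"xyz":[0,0,15],"hand":1},{"delta_rot":[0,0,0],"xyz":[0,0,17],"hand":1},{"delta_rot":[0,0,0],"xyz":[0,0,17],"hand":1}]'
```

```text
time_s: 24.45
position: [0.458, 0.3152, 0.06]
tcp_rot: [[0.881, 0.472, -0.0], [0.472, -0.881, 0.0], [-0.0, -0.0, -1.0]]
force: [0.3, -0.0, -0.5]
opening: 0.478
grasp_force: 30.0
time_s: 25.08
position: [0.4573, 0.3154, 0.0428]
tcp_rot: [[0.881, 0.473, -0.0], [0.473, -0.881, -0.0], [-0.0, -0.0, -1.0]]
force: [-0.2, 0.2, 0.4]
opening: 0.476
grasp_force: 30.0
```

```bash
python3 -m handwheel '[{"delta_rot":[0,0,0],"xyz":[0,0,3],"hand":1},{"delta_rot":[0,0,0],"xyz":[0,0,5],"hand":1},{"delta_rot":[0,0,0],"xyz":[0,0,6.5],"hand":1},{"delta_rot":[0,0,0],"xyz":[0,0,7.2],"hand":1},{"delta_rot":[0,0,0],"xyz":[0,0,7.2],"hand":1}]'
python3 -m handwheel '[{"delta_rot":[0,0,0],"xyz":[0,0,0],"hand":0.9},{"delta_rot":[0,0,0],"xyz":[0,0,0],"hand":0},{"delta_rot":[0,0,0],"xyz":[0,0,0],"hand":-0.15},{"delta_rot":[0,0,0],"xyz":[0,0,0],"hand":-0.3},{"delta_rot":[0,0,0],"xyz":[0,0,0],"hand":-0.4}]'
python3 -m handwheel '[{"delta_rot":[0,0,0],"xyz":[0,0,-10],"hand":-0.5},{"delta_rot":[0,0,0],"xyz":[0,0,-40],"hand":-1},{"delta_rot":[0,0,0],"xyz":[0,0,-85],"hand":-1},{"delta_rot":[0,0,0],"xyz":[-15,2,-120],"hand":-1},{"delta_rot":[0,0,0],"xyz":[-30,4,-120],"hand":-1}]'
python3 - <<'E'
from h import *
m,im=snap("M");s=bot.read_state();print(s['position'])
g=cv2.inRange(im,(225,225,225),(255,255,255))
k=np.zeros_like(g);k[100:290,240:420]=g[100:290,240:420]
cs,_=cv2.findContours(k,0,1);c=max(cs,key=cv2.contourArea);e=cv2.minAreaRect(c);print(e,cv2.contourArea(c))
p=atz(m,*e[0],.044);print(p.round(4),(p-.0013*ytool()).round(4))
for u in range(int(e[0][1])-18,int(e[0][1])+19,4): print(''.join('#' if v>225 else '+' if v>120 else '.' for v in im[u,int(e[0][0])-45:int(e[0][0])+46].min(1)))
print(delta((.575,.2275,.16),-64.1))
E
```

```text
time_s: 25.7
position: [0.4574, 0.3154, 0.0357]
tcp_rot: [[0.881, 0.473, -0.0], [0.473, -0.881, -0.0], [-0.0, -0.0, -1.0]]
force: [-0.5, -0.2, -0.2]
opening: 0.483
grasp_force: 30.0
time_s: 26.32
position: [0.4574, 0.3155, 0.0358]
tcp_rot: [[0.881, 0.473, 0.0], [0.473, -0.881, 0.0], [0.0, 0.0, -1.0]]
force: [0.3, 0.6, 0.5]
opening: 0.666
grasp_force: 0.0
time_s: 26.95
position: [0.4345, 0.2984, 0.159]
tcp_rot: [[0.881, 0.473, 0.007], [0.473, -0.881, 0.003], [0.008, 0.001, -1.0]]
force: [0.6, 0.3, 0.4]
opening: 0.99
grasp_force: 0.0
[0.43043546 0.29646996 0.15698126]
((320.5, 199.0), (60.0, 55.0), 90.0) 3257.5
[0.4583 0.3151 0.044 ] [0.4577 0.3162 0.044 ]
++++++++++.......+########################################################........+++++++++
++++++++++........########################################################.........++++++++
++..++++++........##############++.........................+##############.........++++++++
++....+++.........+#############++.........................+##############..........+++++++
++++++++++........+#############++.........++++++++........+##############.........++++++++
+++++++++++....+++##############++..........++++...........+##############........+++++++++
++++++++++++......+#############++.........................+##############.......++++++++++
++++++++++++++....+#############++.+++++++++++++++++++++++++##############.....++++++++++++
++++++++++++++++..+######################################################+..+++++++++++++++
+++++++++++++++++++#######################################################+++++++++++++++++
(array([ 94.7, 129.2,  -3.1]), array([0.0002, 0.0009, 0.0411]))
```

The pad sits on its stand with the peg in the window. Next is the frame.

```bash
python3 -m handwheel '[{"delta_rot":[0,0,0.041],"xyz":[30,40,0],"hand":-1},{"delta_rot":[0,0,0.041],"xyz":[60,85,-3],"hand":-1},{"delta_rot":[0,0,0.041],"xyz":[95,129,-3],"hand":-1},{"delta_rot":[0,0,0.041],"xyz":[95,129,-3],"hand":-1},{"delta_rot":[0,0,0.041],"xyz":[95,129,-3],"hand":-1}]'
python3 -m handwheel '[{"delta_rot":[0,0,0],"xyz":[0,0,0],"hand":-1},{"delta_rot":[0,0,0],"xyz":[0,0,0],"hand":-1},{"delta_rot":[0,0,0],"xyz":[0,0,0],"hand":-1},{"delta_rot":[0,0,0],"xyz":[0,0,0],"hand":-1},{"delta_rot":[0,0,0],"xyz":[0,0,0],"hand":-1}]'
python3 - <<'E'
from h import *
m,im=snap("N");s=bot.read_state();print(s['position'],s['tcp_rot'])
h=cv2.cvtColor(im,cv2.COLOR_BGR2HSV)
box=np.zeros(im.shape[:2],np.uint8);box[130:285,250:410]=255
am=cv2.inRange(h,(8,80,120),(28,255,255))&box
fr=(cv2.inRange(im,(200,200,200),(255,255,255))&box)|am
# drop bluish end stops
fr&=~cv2.inRange(h,(100,25,100),(130,255,255))
for n,k,z in(("glass",am,.046),("frame",fr,.044)):
    k=cv2.morphologyEx(k,cv2.MORPH_OPEN,np.ones((3,3)))
    c=max(cv2.findContours(k,0,1)[0],key=cv2.contourArea);e=cv2.minAreaRect(c)
    B=np.array([atz(m,*q,z) for q in cv2.boxPoints(e)]);p=B.mean(0)-.0014*ytool()
    for i in(0,1):
        d=B[i+1]-B[i];print(n,np.linalg.norm(d).round(4),np.degrees(np.arctan2(d[1],d[0])).round(2))
    print(e,p.round(4))
p[2]=.0375;print(delta(p))
E
```

```text
time_s: 27.62
position: [0.5759, 0.2286, 0.157]
tcp_rot: [[0.9, 0.436, -0.005], [0.436, -0.9, -0.001], [-0.004, -0.001, -1.0]]
force: [-0.6, 1.1, 0.3]
opening: 0.999
grasp_force: 0.0
time_s: 28.25
position: [0.5775, 0.2291, 0.1589]
tcp_rot: [[0.9, 0.437, 0.0], [0.437, -0.9, 0.0], [0.0, 0.0, -1.0]]
force: [-0.0, 1.4, 0.2]
opening: 1.0
grasp_force: 0.0
[0.57758655 0.2290557  0.15882387] [[ 8.99657304e-01  4.36596747e-01  1.25677639e-04]
 [ 4.36596747e-01 -8.99657312e-01  3.33366531e-05]
 [ 1.27621482e-04  2.48788850e-05 -9.99999992e-01]]
glass 0.0491 24.98
glass 0.0364 -64.07
((329.4999694824219, 213.49998474121094), (48.99999237060547, 62.99999237060547), -0.0) [0.5934 0.2347 0.046 ]
frame 0.0504 -64.07
frame 0.0667 -152.36
((330.0, 212.5), (85.0, 68.0), 90.0) [0.5934 0.2343 0.044 ]
(array([ 16.5,   2.2, 121.3]), None)
```

```bash
python3 -m handwheel '[{"delta_rot":[0,0,0],"xyz":[10,1,30],"hand":-1},{"delta_rot":[0,0,0],"xyz":[16.5,2,70],"hand":-1},{"delta_rot":[0,0,0],"xyz":[16.5,2,105],"hand":-1},{"delta_rot":[0,0,0],"xyz":[16.5,2,118],"hand":-1},{"delta_rot":[0,0,0],"xyz":[16.5,2,121.3],"hand":-0.7}]'
python3 -m handwheel '[{"delta_rot":[0,0,0],"xyz":[0,0,0],"hand":-0.45},{"delta_rot":[0,0,0],"xyz":[0,0,0],"hand":-0.35},{"delta_rot":[0,0,0],"xyz":[0,0,0],"hand":-0.28},{"delta_rot":[0,0,0],"xyz":[0,0,0],"hand":-0.23},{"delta_rot":[0,0,0],"xyz":[0,0,0],"hand":-0.15}]'
python3 -m handwheel '[{"delta_rot":[0,0,0],"xyz":[0,0,0],"hand":1},{"delta_rot":[0,0,0],"xyz":[0,0,0],"hand":1},{"delta_rot":[0,0,0],"xyz":[0,0,0],"hand":1},{"delta_rot":[0,0,0],"xyz":[0,0,0],"hand":1},{"delta_rot":[0,0,0],"xyz":[0,0,0],"hand":1}]'
```

```text
time_s: 28.92
position: [0.5932, 0.2343, 0.037]
tcp_rot: [[0.9, 0.436, -0.001], [0.436, -0.9, -0.0], [-0.001, -0.0, -1.0]]
force: [0.8, -0.5, 1.0]
opening: 0.949
grasp_force: 0.0
time_s: 29.55
position: [0.5934, 0.2344, 0.0377]
tcp_rot: [[0.9, 0.437, 0.0], [0.437, -0.9, -0.0], [0.0, 0.0, -1.0]]
force: [-0.5, -0.6, 2.7]
opening: 0.592
grasp_force: 15.2
time_s: 30.18
position: [0.5935, 0.2344, 0.0377]
tcp_rot: [[0.9, 0.437, 0.0], [0.437, -0.9, -0.0], [0.0, 0.0, -1.0]]
force: [-0.4, -1.1, 4.5]
opening: 0.595
grasp_force: 30.0
```

```bash
python3 -m handwheel '[{"delta_rot":[0,0,0],"xyz":[0,0,-4],"hand":1},{"delta_rot":[0,0,0],"xyz":[0,0,-15],"hand":1},{"delta_rot":[0,0,0],"xyz":[0,0,-45],"hand":1},{"delta_rot":[0,0,0],"xyz":[0,0,-90],"hand":1},{"delta_rot":[0,0,0],"xyz":[0,0,-112],"hand":1}]'
python3 -m handwheel '[{"delta_rot":[0,0,0.15],"xyz":[-40,10,-2],"hand":1},{"delta_rot":[0,0,0.31],"xyz":[-90,23,-2],"hand":1},{"delta_rot":[0,0,0.47],"xyz":[-140,36,-2],"hand":1},{"delta_rot":[0,0,0.63],"xyz":[-190,49,-2],"hand":1},{"delta_rot":[0,0,0.775],"xyz":[-239,63,-2],"hand":1}]'
python3 -m handwheel '[{"delta_rot":[0,0,0],"xyz":[0,0,0],"hand":1},{"delta_rot":[0,0,0],"xyz":[0,0,0],"hand":1},{"delta_rot":[0,0,0],"xyz":[0,0,0],"hand":1},{"delta_rot":[0,0,0],"xyz":[0,0,0],"hand":1},{"delta_rot":[0,0,0],"xyz":[0,0,0],"hand":1}]'
python3 - <<'E'
from h import *
m,im=snap("O");s=bot.read_state();print(s['position'],s['tcp_rot'])
g=im.astype(int);v=g.mean(2)
for r in range(60,300,8): print(r,''.join('0123456789'[int(min(x,255)//26)] for x in v[r,200:450:3]))
for p in [(.4531,.0585,.016),(.4531,.0585,.03)]: print(proj(m,np.array(p)+.0014*ytool()))
E
```

```text
time_s: 30.8
position: [0.5946, 0.2348, 0.1524]
tcp_rot: [[0.9, 0.437, 0.004], [0.437, -0.9, 0.001], [0.004, 0.001, -1.0]]
force: [-0.4, 0.5, -1.4]
opening: 0.593
grasp_force: 30.0
time_s: 31.42
position: [0.4047, 0.0726, 0.152]
tcp_rot: [[0.947, -0.322, 0.001], [-0.322, -0.947, -0.0], [0.001, -0.0, -1.0]]
force: [0.4, -0.3, -1.1]
opening: 0.596
grasp_force: 30.0
time_s: 32.05
position: [0.4062, 0.0738, 0.1513]
tcp_rot: [[0.949, -0.317, 0.0], [-0.317, -0.949, 0.0], [0.0, -0.0, -1.0]]
force: [-0.6, 0.0, -0.5]
opening: 0.592
grasp_force: 30.0
[0.40602467 0.07371286 0.15133014] [[ 9.48470420e-01 -3.16865684e-01 -4.15409183e-05]
 [-3.16865682e-01 -9.48470420e-01  3.63298585e-05]
 [-5.09120177e-05 -2.12949047e-05 -9.99999998e-01]]
60 666666666666666666666666666777777777777777566666666666666666666666666666666666777777
68 666666666666666666666667777777777777777777776666666666666555666666666666667777777777
76 666666666666654566677777777777777777777777777664566666666666666666666777777777777777
84 666654666666666677777777777777777777777777777776666666666666666677777777777777777777
92 666666666
[... 1656 characters left out ...]
666566666666666777777
244 777777777775555555555558633399999999999999999999999999999933498666666666666666677777
252 777777777777765555555558933599999999999999999999999999999733396666666666666666655666
260 777777777777777755555558999966666666777777766666666666666899994666666666666666666666
268 777777777777777566555557999966666666666666666666666666666999995666666666666656666666
276 557777777765666666111336999966666666666666666666666666666999992311256666666666665556
284 641111111666665661111115999966666666666666666666666666666999981111115666665565665555
292 111114444336666511111114999966666666666666666666666666666999981111111465555556562111
[327.0459783  168.43577275]
[327.08601512 170.30761796]
```

```bash
python3 - <<'E'
from h import *
import pickle
m=pickle.load(open("pics/wO.pkl","rb"));im=cv2.imread("pics/wO.png");v=im.astype(float).mean(2)
print("rows @345-355",v[104:122,345:356].mean(1).round().astype(int)); print(v[210:242,300:340].mean(1).round().astype(int))
print("cols@124-140 L",v[124:140,276:296].mean(0).round().astype(int),"R",v[124:140,362:380].mean(0).round().astype(int))
print("cols@200-214 L",v[200:214,278:296].mean(0).round().astype(int),"R",v[200:214,362:380].mean(0).round().astype(int))
print("top rim rows",v[92:108,330:350].mean(1).round().astype(int))
t=np.array((.4531,.0585,0));R=np.array(bot.read_state()['tcp_rot']);x,y=R[:,0],R[:,1]
for n,a,b,z in[("recess +x",.04,0,.026),("recess -x",-.04,0,.026),("+y",0.025,.032,.026),("-y",0.025,-.032,.026),("+y",-0.03,.032,.026),("-y",-0.03,-.032,.026),("rim+x",.053,0,.03),("rim-x",-.053,0,.03),("floor+x",.04,0,.016)]:
    print(n,proj(m,t+x*a+y*(b+.0014)+[0,0,z]).round(1))
print(x,y)
E
```

```text
rows @345-355 [ 85  84  85  84  85  85  85  85  84  86  78  53 128 192 183 181 181 181]
[165 165 165 165 165 166 172 147  49  46  55  72  81  78  77  75  75  74
  74  74  74  69  83 112 117 118 116 139 196 225 231 238]
cols@124-140 L [ 78  78  78  78  79  79  79  82  77  47  69 142 177 171 170 170 170 170
 170 171] R [181 181 181 182 181 184 186 154  33  54  85  92  90  89  90  90  90  90]
cols@200-214 L [ 73  73  73  73  74  74  75  74  59  47 113 172 163 161 161 162 162 162] R [170 170 174 166 103  39  67  85  82  82  81  82  82  82  82  82  82  82]
top rim rows [188 188 188 190 173 144 156 151 110  47  72  87  84  83  84  83]
recess +x [327.2 114.9]
recess -x [327.  220.3]
+y [369.8 136.1]
-y [284.4 136. ]
+y [367.4 208.1]
-y [286.7 208. ]
rim+x [327.2  95.6]
rim-x [327.  237.3]
floor+x [327.1 115.5]
[ 9.48470420e-01 -3.16865682e-01 -5.09120177e-05] [-3.16865684e-01 -9.48470420e-01 -2.12949047e-05]
```

Numeric check of the tray's recess edges against the model agrees to about 1 px, so the target is (0.453, 0.058). The dropper is 116 mm off in tool x, clear of the gripper body.

```bash
python3 -m handwheel '[{"delta_rot":[0,0,0],"xyz":[25,0,20],"hand":1},{"delta_rot":[0,0,0],"xyz":[49.5,0,50],"hand":1},{"delta_rot":[0,0,0],"xyz":[49.5,0,80],"hand":1},{"delta_rot":[0,0,0],"xyz":[49.5,0,100],"hand":1},{"delta_rot":[0,0,0],"xyz":[49.5,0,106],"hand":1}]'
python3 -m handwheel '[{"delta_rot":[0,0,0],"xyz":[0,0,3],"hand":1},{"delta_rot":[0,0,0],"xyz":[0,0,8],"hand":1},{"delta_rot":[0,0,0],"xyz":[0,0,12],"hand":1},{"delta_rot":[0,0,0],"xyz":[0,0,16],"hand":1},{"delta_rot":[0,0,0],"xyz":[0,0,16],"hand":1}]'
```

```text
time_s: 32.72
position: [0.4521, 0.0578, 0.0442]
tcp_rot: [[0.948, -0.318, -0.003], [-0.318, -0.948, 0.0], [-0.003, 0.001, -1.0]]
force: [0.5, 0.7, -1.1]
opening: 0.592
grasp_force: 30.0
time_s: 33.35
position: [0.4526, 0.0577, 0.0293]
tcp_rot: [[0.948, -0.318, -0.0], [-0.318, -0.948, 0.0], [-0.0, 0.0, -1.0]]
force: [0.2, -0.0, -1.0]
opening: 0.589
grasp_force: 30.0
```

```bash
python3 -m handwheel '[{"delta_rot":[0,0,0],"xyz":[0,0,3],"hand":1},{"delta_rot":[0,0,0],"xyz":[0,0,6],"hand":1},{"delta_rot":[0,0,0],"xyz":[0,0,8],"hand":1},{"delta_rot":[0,0,0],"xyz":[0,0,9],"hand":1},{"delta_rot":[0,0,0],"xyz":[0,0,9.3],"hand":1}]'
```

```text
time_s: 33.98
position: [0.4527, 0.0577, 0.0201]
tcp_rot: [[0.948, -0.318, -0.0], [-0.318, -0.948, 0.0], [-0.0, 0.0, -1.0]]
force: [0.2, -1.2, -1.1]
opening: 0.591
grasp_force: 30.0
```

```bash
python3 -m handwheel '[{"delta_rot":[0,0,0],"xyz":[0,0,0.2],"hand":1},{"delta_rot":[0,0,0],"xyz":[0,0,0.4],"hand":1},{"delta_rot":[0,0,0],"xyz":[0,0,0.6],"hand":1},{"delta_rot":[0,0,0],"xyz":[0,0,0.6],"hand":1},{"delta_rot":[0,0,0],"xyz":[0,0,0.6],"hand":1}]'
```

```text
time_s: 34.6
position: [0.4528, 0.0577, 0.0197]
tcp_rot: [[0.948, -0.318, 0.0], [-0.318, -0.948, -0.0], [0.0, -0.0, -1.0]]
force: [0.5, 0.3, 1.7]
opening: 0.594
grasp_force: 30.0
```

```bash
python3 -m handwheel '[{"delta_rot":[0,0,0],"xyz":[0,0,0],"hand":0},{"delta_rot":[0,0,0],"xyz":[0,0,0],"hand":-0.25},{"delta_rot":[0,0,0],"xyz":[0,0,0],"hand":-0.32},{"delta_rot":[0,0,0],"xyz":[0,0,0],"hand":-0.42},{"delta_rot":[0,0,0],"xyz":[0,0,0],"hand":-0.48}]'
python3 -m handwheel '[{"delta_rot":[0,0,0],"xyz":[0,0,0],"hand":-0.48},{"delta_rot":[0,0,0],"xyz":[0,0,-5],"hand":-0.48},{"delta_rot":[0,0,0],"xyz":[0,0,-20],"hand":-0.48},{"delta_rot":[0,0,0],"xyz":[0,0,-60],"hand":-0.48},{"delta_rot":[0,0,0],"xyz":[0,0,-110],"hand":-1}]'
python3 -m handwheel '[{"delta_rot":[0,0,0],"xyz":[-20,0,-20],"hand":-1},{"delta_rot":[0,0,0],"xyz":[-30,0,-40],"hand":-1},{"delta_rot":[0,0,0],"xyz":[-30,0,-40],"hand":-1},{"delta_rot":[0,0,0],"xyz":[-30,0,-40],"hand":-1},{"delta_rot":[0,0,0],"xyz":[-30,0,-40],"hand":-1}]'
python3 - <<'E'
from h import *
m,im=snap("P");print(bot.read_state()['position']);v=im.astype(float).mean(2)
for r in range(130,290,7): print(r,''.join('0123456789'[int(x//26)] for x in v[r,225:425:3]))
t=vision.capture("top");sd=vision.capture("side");cv2.imwrite("pics/topZ.png",t[:,:,::-1]);cv2.imwrite("pics/sideZ.png",sd[:,:,::-1])
a=cv2.imread("pics/side0.png").astype(int);b=sd[:,:,::-1].astype(int);d=abs(a-b).sum(2)
for n,p in [("dropper",(265,375,255,280)),("dish",(270,295,245,272))]:
    r0,r1,c0,c1=p if n=="dish" else (338,374,260,280);print(n,d[r0:r1,c0:c1].max())
e=blob(red(cv2.imread("pics/topZ.png")),(310,345,220,250));print(e)
E
```

```text
time_s: 35.22
position: [0.4527, 0.0577, 0.0195]
tcp_rot: [[0.948, -0.318, -0.0], [-0.318, -0.948, 0.0], [-0.0, 0.0, -1.0]]
force: [-0.4, -0.4, 0.2]
opening: 0.724
grasp_force: 0.0
time_s: 35.85
position: [0.4519, 0.0577, 0.1303]
tcp_rot: [[0.948, -0.318, -0.002], [-0.318, -0.948, 0.0], [-0.002, 0.001, -1.0]]
force: [1.4, -0.2, 1.0]
opening: 0.787
grasp_force: 0.0
time_s: 36.48
position: [0.4243, 0.0671, 0.1688]
tcp_rot: [[0.948, -0.318, -0.001], [-0.318, -0.948, 0.0], [-0.001, 0.0, -1.0]]
force: [-0.5, 0.3, -0.4]
opening: 0.999
grasp_force: 0.0
[0.42428702 0.0670606  0.1687585 ]
130 7777777777443222222322333333333333333333333333333322222223577777777
137 7777777777652222222222222222333333333333333333333333333333677777777
144 7777777777652222222333666666666666666666666666633333333335577777776
151 7777777777662222223233669799999999999999999896613333333335777777777
158 7777777777752222222232669799999999999999997696613333333325777777777
165 7777777777752244433335659966666666666666669986622222233325777777777
172 7777777777552365666666659986666666666666669986666666666225777777777
179 77777
[... 560 characters left out ...]
467777
235 5555555555555222222222111111111111111111111111122222222455555555777
242 5555555555555222222222222222222222222222222222222222222555555555577
249 7755555555553444433333333333333333333333322222222222222555555555556
256 7777555555555555555555555555555555554555555555555555555555555564555
263 7777775555555555555555555555555555555555555555555555555355555555555
270 7777777765555555555555555555555555555555555555235555555555555555555
277 1111477777555555555555555555555555555534555555555555555555555556111
284 1111475555555555555555555555553555555555555555555555555553555555111
dropper 16
dish 616
((326.568359375, 233.08079528808594), (11.137444496154785, 11.339877128601074), 41.5806770324707)
```

```bash
python3 - <<'E'
from h import *
for f in("top0","topZ"):
    im=cv2.imread(f"pics/{f}.png");h=cv2.cvtColor(im,cv2.COLOR_BGR2HSV)
    try: print(f,"dish",blob(cv2.inRange(h,(15,15,190),(40,90,255)),(265,290,213,238)))
    except Exception as e: print(f,"dish hidden")
    print("steel case mean",im[262:270,378:387].reshape(-1,3).mean(0),blob(blue(im),(365,400,250,285)))
    print("brass px",blob(cv2.inRange(h,(10,90,120),(25,255,255)),(300,350,210,250)) if f=="topZ" else "")
print(bot.read_state()['time_s'])
E
```

```text
top0 dish ((276.7247619628906, 225.18731689453125), (15.969330787658691, 16.348255157470703), 35.914798736572266)
steel case mean [147.84722222 144.34722222 139.25      ] ((381.9727478027344, 266.3210144042969), (21.520328521728516, 21.829317092895508), 102.42210388183594)
brass px 
topZ dish ((276.8038635253906, 225.1852264404297), (16.04475975036621, 16.437904357910156), 55.73387908935547)
steel case mean [187.875      178.5        176.22222222] ((381.9832763671875, 266.3434753417969), (21.53900146484375, 21.91841697692871), 97.03182220458984)
brass px ((326.92852783203125, 232.41831970214844), (8.321118354797363, 9.044685363769531), 177.27931213378906)
36.625
```

The dish hasn't moved, the brass and steel weights stand in their cases, and the frame is centred in the tray. Handing in.

```bash
python3 -c "
from rig import workorder
print(workorder.hand_in())"
```

```text
the job is handed in; nothing more can be done
None
```

The stack is apart and the job is handed in at about 37 s: the brass and steel weights are in their cases, the pad is over its peg, the frame is glass up in the tray recess, and the dish and dropper are unmoved; hand-in returned no verdict.

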